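Dip the glue tub with the gauge rod

TASK

The spindle lying across the hole in the glue tub's lid is in the way: lay it, without dropping it, in the two notches of its cradle so that it sits level with both ends sticking out. Then take the dip rod from its stand by the handle, lower it upright through the guide hole without ever touching the tub or its guide, until its round guard hovers about 20 mm above the guide block, and finish while still holding it there, still and centred in the hole. Leave the jar, the brush and the bauble alone.

Things in the scene. Friction and masses are not known exactly. Their poses are not given: they have to be found in the camera images.
- tub: fixed white square tub 130 x 130 mm; lid 134 x 134 mm, top 80 mm above the table; on its middle an aluminium guide block 80 x 80 mm, top 110 mm above the table, with four studs (6 mm wide, 6 mm high) at x +-32, y +-12.5 mm that stop the spindle rolling: it lifts straight out. Empty inside, floor 4 mm thick. Origin: centre of the underside on the table, below the bore; x, y along its sides, z up
- guide_top (a point): centre of the mouth of the guide bore, in the guide block's top face, 110 mm above the table; the vertical round bore, 26 mm in diameter, runs through block and lid down to 74 mm above the table; axes as the tub's
- spindle: loose wooden rod, round, 18 mm in diameter, 200 mm long, about 70 g, a flush rubber band near each end. At the start it lies level on the guide block along the tub's x axis, its middle within 6 mm of the bore, its axis 119 mm above the table. Origin: its middle, on its axis; x along its length (same either way round); y and z turn as it rolls
- cradle: fixed plywood cradle: base 160 x 80 x 10 mm and two uprights, 14 mm thick (x), 56 mm wide (y), 110 mm apart (centres) along x, each with a 90 degree V notch open upward, 40 mm wide at its mouth 82 mm above the table. Free space between the uprights. Origin: centre of the underside, on the table; x along the laid spindle, z up
- cradle_seat (a point): the point midway between the two notches where the spindle's middle lies when seated, 75 mm above the table (the spindle's axis height); axes as the cradle's
- stand: fixed plywood stand: base 110 x 110 x 10 mm, two side walls and a top plate 90 x 90 mm, its upper face 120 mm above the table, with an 18 mm round hole in the middle in which the dip rod hangs by its guard. Origin: centre of the underside, on the table, below the hole; z up
- dip_rod: loose, about 120 g, hanging upright in the stand: steel rod 10 mm in diameter, 100 mm long below the guard; guard: black disc 44 mm in diameter, 4 mm thick; square wooden handle 22 x 22 mm, 4 to 64 mm above the guard's underside. Origin: centre of the guard's underside, on the axis, 120 mm above the table at the start (lift over 100 mm to free it); x, y square to the handle's sides, z up
- rod_tip (a point): the centre of the dip rod's lower end, 100 mm below dip_rod's origin along its z
- jar: bystander: closed jar 60 mm in diameter, 85 mm high, on the table; origin under its centre
- brush: bystander: paint brush lying loose on the table; origin under its middle, x along it
- bauble: bystander: white bauble 70 mm in diameter, with a metal cap, glued to a small cork foot, loose on the table; about 80 mm high; origin under its centre
Mind the look-alikes: they are no part of the job. Leave any turquoise look-alike of the dip_rod alone. Several things have the shape of the spindle; the one meant has the colours described above.

How it is judged:
By the outcome, as a careful person would: the job done as asked, in the order asked, and still so for the second after the job is handed in, while the arm keeps its last pose, push and grip.
It also fails if it takes over 58 s, if anything falls off the work surface, if the arm or the gripper's body presses on something with over 40 N, if the wrist force passes 120 N, or if a joint passes its speed limit or range.

ROBOT

A 6-joint arm with a two-finger parallel gripper is mounted at the origin on the work surface. World frame = base frame: x ahead of the robot, y to its left, z up, the work surface at z = 0. Lengths are in mm, angles in degrees, forces in N, time in s.
With the tool pointing down it reaches from about 300 to 850 mm from the base axis. Payload 4.2 kg.
Tool frame: the origin (TCP) lies at the very end of the fingers, on their centre line; the grasp point (between the pads) lies 19 mm behind it (env.grip_depth is the distance from the TCP to the grasp point, in mm); z points along the fingers, y is the line along which they close (so a half turn about z gives the same grasp; the last joint's range is limited). The gripper opens to 91 mm and grips with 3 to 60 N. Pads are 32 mm wide; open, the fingers measure 118 mm over their backs; the gripper's body (76 mm by 178 mm) begins 60 mm behind the grasp point.
Start: joints at [62.51, 18.312, 89.639, -0, 72.044, -1.146], TCP at [255.172, 515.297, 213.976] pointing down, gripper open.
Joint ranges: [-177.97, 177.97], [-48.28, 115.42], [12.27, 149.76], [-77.06, 257.06], [2.81, 150.46], [-146.56, 146.56]. Speed limits (degrees/s): [147.25, 147.25, 180, 180, 180, 180].

INTERFACE

Orientations are given as [roll, pitch, yaw] about the fixed x, y, z axes, in that order (R = Rz(yaw) Ry(pitch) Rx(roll)).
In Python, from workcell import env, cams gives the robot as it stands.
- The arm moves only by the tool apply_moves, never from a script. Its argument "deltas" is a list of rows, each a list of 5 numbers: the shift along the tool's x, y, z in m, then the turn about the tool's z in rad, then the opening, from -1 (shut) to 1 (fully open), so that 0 is half open. In form: [[tx, ty, tz, roll, gripper], ...]. A call has 1 to 5 rows; each row is the pose to reach, as a shift and turn from the pose commanded when the call began, along the tool's axes at that moment; what a row does not reach only later rows make up. A row lasts 1/10 s, in which the tool goes at most 50 mm and 8.59 degrees, less where a joint would pass 70% of its speed; a pose out of reach is approached as far as the arm can. A call with a gripper value outside its range is refused whole. The fingers move at their own pace and stop on an object; "grip_force" is the grip in N (left out, the last holds). Time passes only in rows, so rows that repeat a pose let the fingers close. It gives the time, the measured TCP pose, the force, the opening and the grip force at its end, in the units of the state.
- env.state(): the state, without advancing time (a new reading comes with each control period).
- cams.grab_frame(name): name is "scene" or "top"; returns the picture (400x640x3 uint8, blue, green, red); there is no depth.
- cams.get_calibration(name): a dict with "mtx" (3x3 intrinsics, pixels), "eye" and "attitude" of the camera in the world. Camera axes: x right, y down, z forward; pixel columns grow to the right and rows downward; lengths in mm; the calibration is good to about 2 mm. A picture is of the moment at which its call begins. get_calibration takes no time and is no camera call.
- env.job_done(): hands the job in; it is judged then, once.
The state is a dict: "time_s": time; "qpos": joint angles; "qvel": joint speeds; "effort": joint torques, N m; "ee_pos": TCP position; "ee_rot": TCP orientation; "force": force on the tool from outside, world axes, zero at the start; "torque": the same for the moment, N m; "gripper_width": finger opening in mm; "gripper_force": force on a finger pad.
Only numpy, scipy, OpenCV 4.12 (cv2) and the standard library are available. Lean on these libraries where they do the work, as an engineer would, in place of code of your own. Each camera call takes 0.05 s, during which the arm holds its last target. There are 200 camera calls.

## Working session

There is one attempt and no reset: what is moved stays moved. The work goes in short steps, Python scripts to look and compute and a tool call to move; the robot and the scene stay as the last step left them, time stands still between calls to the robot, and variables do not carry over. Pictures are saved under pics/ and viewed, at most 10 in all, crops included, and the job is handed in when it is done.

Besides the shell and the picture viewer there is one more tool, called after "Call:" as name(argument=value, ...), one argument or row to a line, values as JSON. apply_moves: Moves the arm, as the interface text tells. Its arguments: {"type":"object","properties":{"deltas":{"type":"array"},"grip_force":{"type":"number"}},"required":["deltas"]}

```bash
mkdir -p pics; python3 - <<'E'
from workcell import env,cams
import cv2
for n in("scene","top"):
    cv2.imwrite(f"pics/{n}0.png",cams.grab_frame(n)); print(n,cams.get_calibration(n))
print(env.state())
E
```

```text
scene {'mtx': array([[366.07874452,   0.        , 318.90891474],
       [  0.        , 366.07874452, 195.44100242],
       [  0.        ,   0.        ,   1.        ]]), 'eye': array([1017.66371373,  280.16740275,  752.60979172]), 'attitude': array([-1.38876416e+02, -1.13837865e-01,  1.19435319e+02])}
top {'mtx': array([[413.28591081,   0.        , 323.6379547 ],
       [  0.        , 413.28591081, 203.44363669],
       [  0.        ,   0.        ,   1.        ]]), 'eye': array([ 455.50530729,   14.14502533, 1115.40089745]), 'attitude': array([-1.76335487e+02, -1.22972746e-01, -9.06007279e+01])}
{'time_s': 0.1, 'qpos': array([ 6.25084085e+01,  1.83473249e+01,  8.96977616e+01,  3.86526120e-04,
        7.20428594e+01, -1.14612581e+00]), 'qvel': array([ 0.00060662, -0.06032166, -0.23396686, -0.06094046,  0.05151643,
       -0.01566208]), 'effort': array([-1.47252563e-04, -4.13338745e+01, -2.32508433e+01,  7.27748475e-02,
        4.22402588e-02, -5.33983268e-05]), 'ee_pos': array([254.97454809, 514.89411702, 213.22210232]), 'ee_rot': array([-1.79912079e+02, -2.12656280e-03,  1.53654413e+02]), 'force': array([0.6854652 , 0.09316129, 0.62893111]), 'torque': array([0.01822388, 0.01345311, 0.0091944 ]), 'gripper_force': 0.0, 'gripper_width': 91.2596672687436}
```

View pics/scene0.png

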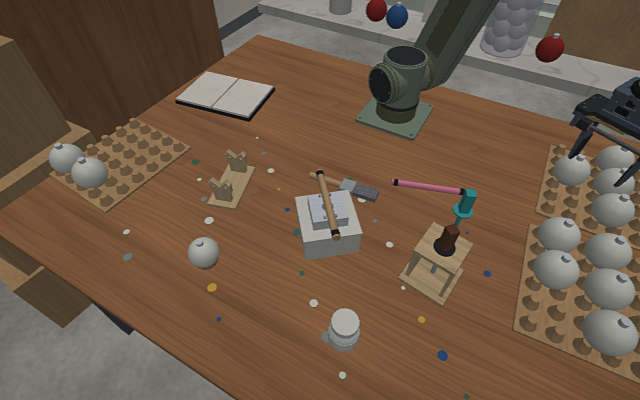

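View pics/top0.png

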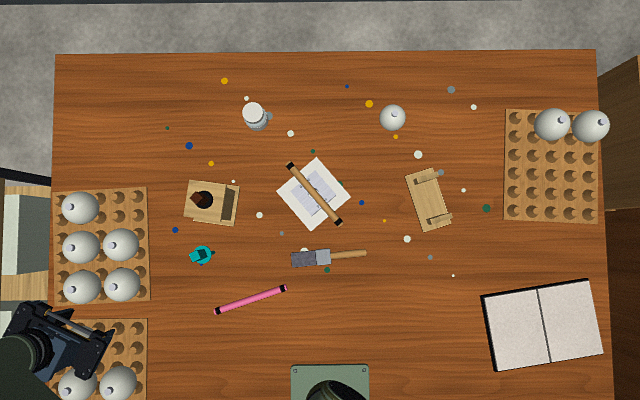

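```bash
cat > h.py <<'E'
import numpy as np, cv2
from scipy.spatial.transform import Rotation as R
from workcell import env,cams
def mosaic(img,rects,s,fn,H=None):
    outs=[]
    h=max(r[3]-r[1] for r in rects)*s
    for x0,y0,x1,y1 in rects:
        c=cv2.resize(img[y0:y1,x0:x1],None,fx=s,fy=s,interpolation=cv2.INTER_CUBIC)
        for x in range(-(-x0//10)*10,x1,10):
            cv2.line(c,((x-x0)*s,0),((x-x0)*s,8 if x%50 else 20),(0,0,255),1)
        for y in range(-(-y0//10)*10,y1,10):
            cv2.line(c,(0,(y-y0)*s),(8 if y%50 else 20,(y-y0)*s),(0,0,255),1)
        outs.append(cv2.copyMakeBorder(c,0,h-c.shape[0],0,0,cv2.BORDER_CONSTANT))
    cv2.imwrite(fn,np.hstack(outs))
def cam(n):
    c=cams.get_calibration(n); return c["mtx"],np.array(c["eye"]),R.from_euler("xyz",c["attitude"],degrees=True).as_matrix()
def proj(n,P):
    K,e,A=cam(n); q=(np.atleast_2d(P)-e)@A@K.T; return q[:,:2]/q[:,2:]
def back(n,uv,z):
    K,e,A=cam(n); d=A@np.linalg.inv(K)@np.array([*uv,1.]); return e+d*(z-e[2])/d[2]
E
python3 - <<'E'
from h import *
t=cv2.imread("pics/top0.png");s=cv2.imread("pics/scene0.png")
mosaic(t,[(272,150,356,235),(182,174,242,230),(402,163,457,236)],4,"pics/tz.png")
mosaic(s,[(292,165,362,260),(398,185,478,303),(206,146,256,212)],4,"pics/sz.png")
E
```

```text
(no output)
```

View pics/tz.png

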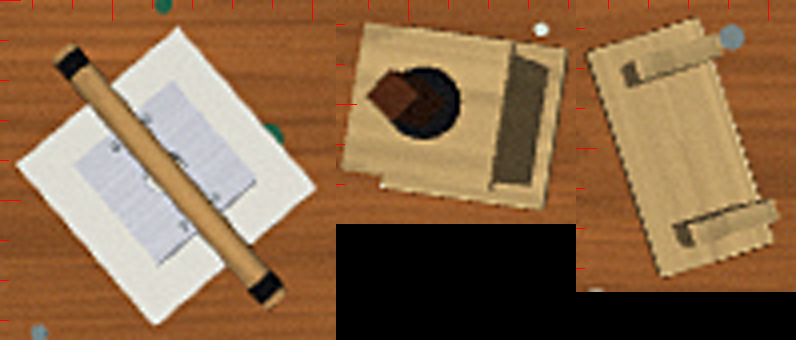

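View pics/sz.png

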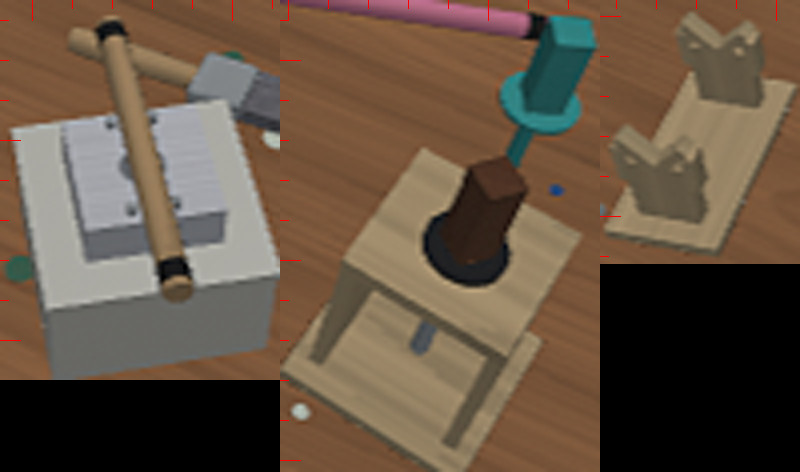

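The top view shows the brown spindle with black bands across the tub (ends near (288,163) and (341,224)). The dark-handled rod is in its stand at about (205,200), and the cradle is at about (430,199). The turquoise and pink items are look-alikes. Next I fit the poses jointly over both views.

```bash
cat > fit.py <<'E'
from h import *
from scipy.optimize import least_squares
def sq(h,z): return [(-h,-h,z),(h,-h,z),(h,h,z),(-h,h,z)]
T=lambda ps,m0,x0,y0:[((a-m0+.5)/4-.5+x0,(b+.5)/4-.5+y0) for a,b in ps]
# (object, view) -> pixels, unordered local points handled via ordering around + init yaw
D=[]
def add(o,n,loc,px): D.append((o,n,np.array(loc,float),np.array(px)))
add("tub","top",sq(67,80),T([(15,163),(155,325),(316,187),(180,27)],0,272,150))
add("tub","top",sq(40,110),T([(76,162),(160,265),(257,183),(176,82)],0,272,150))
add("tub","scene",sq(67,80),T([(228,98),(10,127),(48,308),(280,272)],0,292,165))
add("tub","scene",sq(40,110),T([(190,100),(62,122),(85,233),(226,212)],0,292,165))
add("spin","top",[(-100,0,119),(100,0,119)],T([(66,53),(275,298)],0,272,150))
add("spin","scene",[(-100,0,119),(100,0,119)],T([(177,289),(110,20)],0,292,165))
add("stand","top",sq(45,120),T([(341,168),(491,190),(515,42),(364,22)],336,182,174))
add("stand","scene",sq(45,120),T([(344,262),(422,149),(582,236),(507,357)],280,398,185))
add("rod","top",[(0,0,124)],T([(424,102)],336,182,174)); add("rod","scene",[(0,0,124)],T([(466,244)],280,398,185))
add("rod","top",sq(11,184),T([(392,118),(418,92),(393,70),(366,95)],336,182,174))
add("rod","scene",sq(11,184),T([(467,165),(502,157),(527,182),(495,197)],280,398,185))
b=[(-80,40,10),(-80,-40,10),(80,-40,10),(80,40,10)]
add("cradle","top",b,T([(663,277),(588,53),(697,18),(773,243)],576,402,163))
add("cradle","scene",b,T([(796,83),(717,248),(604,231),(695,74)],600,206,146))
# let ordering be resolved by nearest cyclic/reflected match
N=["tub","spin","stand","rod","cradle"]
init={}
for o in N:
    L=[d for d in D if d[0]==o and d[1]=="top"][-1]
    W=np.array([back("top",p,z)[:2] for p,z in zip(L[3],L[2][:,2])]); 
    e=(W[1]-W[0]); 
    init[o]=[*W.mean(0),np.degrees(np.arctan2(e[1],e[0]))]
    if o=="cradle": e=W[2]-W[1]; init[o][2]=np.degrees(np.arctan2(e[1],e[0]))
def w(o,p,loc):
    r=R.from_euler("z",p[2],degrees=True).as_matrix(); return loc@r.T+[p[0],p[1],0]
def pj(n,P,c):
    K,e,A=cam(n); A=A@R.from_rotvec(c[3:],degrees=True).as_matrix(); q=(P-(e+c[:3]))@A@K.T; return q[:,:2]/q[:,2:]
from scipy.optimize import linear_sum_assignment as lsa
from scipy.spatial.distance import cdist
x0=np.concatenate([init[o] for o in N]+[np.zeros(12)])
M=[]
for o,n,loc,px in D:
    q=pj(n,w(o,init[o],loc),np.zeros(6)); M.append(px[lsa(cdist(q,px))[1]])
def res(x,full=False):
    p={o:x[3*i:3*i+3] for i,o in enumerate(N)}; c={"top":x[15:21],"scene":x[21:27]}
    rs=[(pj(n,w(o,p[o],loc),c[n])-m) for (o,n,loc,_),m in zip(D,M)]
    if full: return rs
    return np.concatenate([r.ravel()/.5 for r in rs]+[x[15:18]/1.2,x[21:24]/1.2,x[18:21]/.1,x[24:27]/.1])
s=least_squares(res,x0,loss="soft_l1")
if __name__=="__main__":
    for i,o in enumerate(N): print(o,s.x[3*i:3*i+3].round(1),np.round(init[o],1))
    print(s.x[15:].round(2))
    for d,r in zip(D,res(s.x,True)): print(d[0],d[1],r.round(1).tolist())
E
python3 fit.py
```

```text
Traceback (most recent call last):
  File "fit.py", line 46, in <module>
    s=least_squares(res,x0,loss="soft_l1")
  File "fit.py", line 43, in res
    rs=[(pj(n,w(o,p[o],loc),c[n])-m) for (o,n,loc,_),m in zip(D,M)]
         ~~^^^^^^^^^^^^^^^^^^^^^^
  File "fit.py", line 34, in pj
    K,e,A=cam(n); A=A@R.from_rotvec(c[3:],degrees=True).as_matrix(); q=(P-(e+c[:3]))@A@K.T; return q[:,:2]/q[:,2:]
          ~~~^^^
  File "h.py", line 16, in cam
    c=cams.get_calibration(n); return c["mtx"],np.array(c["eye"]),R.from_euler("xyz",c["attitude"],degrees=True).as_matrix()
ValueError: time passes only in moves, steps and waits
```

```bash
sed -i 's/^def cam(n)/import functools\n@functools.cache\ndef cam(n)/' h.py; python3 fit.py; python3 -c "
from workcell import env;print(env.state()['time_s'])"
```

```text
tub [ 546.2   36.2 -140.2] [ 546.1   35.9 -141.3]
spin [ 541.4   33.  -140.5] [ 544.    34.1 -140.2]
stand [530.7 299.  -98.5] [530.7 298.6 -98.9]
rod [531.8 299.8 -40.4] [532.6 300.4 -44.9]
cradle [ 533.3 -269.  -109.4] [ 534.2 -268.2  -72.8]
[-0.22 -0.02  0.66 -0.02  0.02  0.01  0.22  0.02  0.38  0.02 -0.03 -0.  ]
tub top [[0.6, 0.2], [-0.0, 0.4], [0.4, 0.3], [-0.1, 0.0]]
tub top [[-0.5, 0.6], [-0.3, -0.3], [0.4, -1.0], [-0.5, -0.5]]
tub scene [[0.3, 0.2], [-0.5, 0.1], [0.4, 0.1], [-0.9, 0.1]]
tub scene [[0.1, -0.7], [1.3, 0.9], [-0.2, -0.1], [-0.2, -0.8]]
spin top [[-0.1, -0.0], [0.8, 1.7]]
spin scene [[-0.0, 0.3], [0.1, 0.9]]
stand top [[0.1, -0.0], [-0.5, -0.4], [-0.8, -0.2], [0.2, -0.3]]
stand scene [[-0.0, -0.5], [0.1, -0.2], [-0.5, -0.6], [0.3, 0.0]]
rod top [[-0.1, 0.0]]
rod scene [[-0.1, 0.2]]
rod top [[0.8, 0.9], [0.6, -0.1], [-0.5, -0.8], [-0.1, 0.4]]
rod scene [[0.7, -1.4], [-0.3, -0.2], [-0.9, 0.6], [1.0, 1.1]]
cradle top [[-0.6, 0.1], [-28.6, -27.9], [0.7, -0.2], [28.8, 27.9]]
cradle scene [[0.5, 0.3], [5.9, 26.5], [-0.5, -2.1], [-2.1, -28.5]]
0.1
```

```bash
sed -i 's/e=W\[2\]-W\[1\]/e=W[1]-W[0]/' fit.py; python3 fit.py
```

```text
tub [ 546.3   36.5 -140.2] [ 546.1   35.9 -141.3]
spin [ 541.4   33.3 -140.5] [ 544.    34.1 -140.2]
stand [530.7 299.2 -98.5] [530.7 298.6 -98.9]
rod [531.8 300.  -40.3] [532.6 300.4 -44.9]
cradle [ 533.9 -268.3   17.1] [ 534.2 -268.2   17.2]
[-0.22  0.03  0.54 -0.01  0.   -0.01  0.22 -0.03  0.3   0.01 -0.01  0.01]
tub top [[0.6, 0.2], [-0.0, 0.4], [0.4, 0.3], [-0.1, 0.1]]
tub top [[-0.5, 0.6], [-0.4, -0.2], [0.4, -0.9], [-0.5, -0.5]]
tub scene [[0.3, 0.3], [-0.5, 0.1], [0.3, 0.1], [-0.9, 0.2]]
tub scene [[0.1, -0.6], [1.2, 0.9], [-0.2, -0.0], [-0.2, -0.8]]
spin top [[-0.1, -0.0], [0.7, 1.8]]
spin scene [[-0.0, 0.3], [0.1, 0.9]]
stand top [[0.1, -0.0], [-0.5, -0.4], [-0.8, -0.2], [0.3, -0.3]]
stand scene [[-0.0, -0.5], [0.1, -0.2], [-0.5, -0.6], [0.3, 0.0]]
rod top [[-0.1, 0.0]]
rod scene [[-0.1, 0.2]]
rod top [[0.8, 0.9], [0.6, -0.1], [-0.5, -0.8], [-0.1, 0.4]]
rod scene [[0.7, -1.4], [-0.3, -0.2], [-0.8, 0.6], [1.1, 1.1]]
cradle top [[-0.4, 0.5], [0.5, -0.1], [0.3, -0.4], [-0.5, -0.2]]
cradle scene [[0.4, -0.1], [-0.4, -2.0], [-0.1, -0.2], [0.2, 0.6]]
```

```bash
cat > plan.py <<'E'
from h import *
def plan(cur,targets):
    """cur=(x,y,z,yaw) ; targets: (x,y,z,yaw,grip,nrows), linear with smooth ends"""
    cur=np.array(cur,float); rows=[]
    for t in targets:
        t=np.array(t,float); a=cur.copy(); n=int(t[5])
        for k in range(1,n+1):
            s=k/n; s=.5*s+.5*s*s*(3-2*s)
            rows.append(np.r_[a+(t[:4]-a)*s,t[4]])
        cur=t[:4]
    c=np.array(plan.c0)
    for i in range(0,len(rows),5):
        A=R.from_euler("xyz",[180,0,c[3]],degrees=True).as_matrix(); out=[]
        for r in rows[i:i+5]:
            d=A.T@(r[:3]-c[:3])/1000
            out.append([round(float(v),4) for v in (*d,np.radians(c[3]-r[3]),r[4])])
        print(out); d=np.array(out[-1])
        c=np.r_[c[:3]+A@d[:3]*1000,c[3]-np.degrees(d[3])]
    print("end",c.round(2).tolist()); np.save("cur.npy",c)
def go(*targets,cur=None):
    c=np.load("cur.npy") if cur is None else np.array(cur,float)
    plan.c0=c; plan(c,targets)
E
python3 - <<'E'
from plan import *
go((300,480,270,140,1,3),(541.5,33.5,250,39.6,1,20),(541.5,33.5,165,39.6,1,6),cur=(255.172,515.297,213.976,153.654))
E
```

```text
[[-0.0165, -0.0035, -0.0166, 0.0706, 1.0], [-0.0393, -0.0083, -0.0394, 0.1677, 1.0], [-0.0558, -0.0117, -0.056, 0.2383, 1.0], [-0.0677, -0.0201, -0.0555, 0.2885, 1.0], [-0.0824, -0.0305, -0.0547, 0.3505, 1.0]]
[[-0.0202, -0.0055, 0.0008, 0.0725, 1.0], [-0.0431, -0.0117, 0.0017, 0.1542, 1.0], [-0.0681, -0.0185, 0.0027, 0.2437, 1.0], [-0.095, -0.0258, 0.0038, 0.3399, 1.0], [-0.1234, -0.0334, 0.005, 0.4413, 1.0]]
[[-0.03, 0.0053, 0.0012, 0.1054, 1.0], [-0.0608, 0.0108, 0.0024, 0.2134, 1.0], [-0.092, 0.0164, 0.0037, 0.3227, 1.0], [-0.1232, 0.0219, 0.0049, 0.432, 1.0], [-0.154, 0.0274, 0.0062, 0.5399, 1.0]]
[[-0.023, 0.0201, 0.0012, 0.1054, 1.0], [-0.0451, 0.0394, 0.0023, 0.2068, 1.0], [-0.0661, 0.0577, 0.0034, 0.303, 1.0], [-0.0857, 0.0747, 0.0044, 0.3926, 1.0], [-0.1036, 0.0902, 0.0054, 0.4743, 1.0]]
[[-0.0077, 0.0195, 0.0008, 0.0725, 1.0], [-0.0144, 0.0362, 0.0015, 0.1345, 1.0], [-0.0198, 0.0497, 0.0021, 0.1846, 1.0], [-0.0198, 0.0497, 0.0123, 0.1846, 1.0], [-0.0198, 0.0497, 0.0273, 0.1846, 1.0]]
[[0.0, -0.0, 0.0173, 0.0, 1.0], [0.0, -0.0, 0.0346, 0.0, 1.0], [0.0, -0.0, 0.0495, 0.0, 1.0], [0.0, -0.0, 0.0598, 0.0, 1.0]]
end [541.49, 33.48, 164.98, 39.6]
```

Call:
apply_moves(
  deltas=[
    [-0.0165,-0.0035,-0.0166,0.0706,1],
    [-0.0393,-0.0083,-0.0394,0.1677,1],
    [-0.0558,-0.0117,-0.056,0.2383,1],
    [-0.0677,-0.0201,-0.0555,0.2885,1],
    [-0.0824,-0.0305,-0.0547,0.3505,1],
  ],
)

```text
time_s: 0.6
ee_pos: [315.5, 450.7, 267.9]
ee_rot: [-180.0, -0.0, 133.4]
force: [0.0, -1.0, 0.2]
gripper_width: 91.1
gripper_force: 0.0
```

Call:
apply_moves(
  deltas=[
    [-0.0202,-0.0055,0.0008,0.0725,1],
    [-0.0431,-0.0117,0.0017,0.1542,1],
    [-0.0681,-0.0185,0.0027,0.2437,1],
    [-0.095,-0.0258,0.0038,0.3399,1],
    [-0.1234,-0.0334,0.005,0.4413,1],
  ],
)

```text
time_s: 1.1
ee_pos: [375.7, 337.4, 262.1]
ee_rot: [-179.9, 0.0, 108.1]
force: [-0.4, -0.2, 0.5]
gripper_width: 91.4
gripper_force: 0.0
```

Call:
apply_moves(
  deltas=[
    [-0.03,0.0053,0.0012,0.1054,1],
    [-0.0608,0.0108,0.0024,0.2134,1],
    [-0.092,0.0164,0.0037,0.3227,1],
    [-0.1232,0.0219,0.0049,0.432,1],
    [-0.154,0.0274,0.0062,0.5399,1],
  ],
)

```text
time_s: 1.6
ee_pos: [450.0, 199.7, 256.0]
ee_rot: [-179.9, 0.1, 77.1]
force: [0.6, 0.2, 0.1]
gripper_width: 90.9
gripper_force: 0.0
```

Call:
apply_moves(
  deltas=[
    [-0.023,0.0201,0.0012,0.1054,1],
    [-0.0451,0.0394,0.0023,0.2068,1],
    [-0.0661,0.0577,0.0034,0.303,1],
    [-0.0857,0.0747,0.0044,0.3926,1],
    [-0.1036,0.0902,0.0054,0.4743,1],
  ],
)

```text
time_s: 2.1
ee_pos: [515.3, 79.2, 250.5]
ee_rot: [-179.9, 0.1, 49.9]
force: [0.5, -0.0, -0.1]
gripper_width: 91.1
gripper_force: 0.0
```

Call:
apply_moves(
  deltas=[
    [-0.0077,0.0195,0.0008,0.0725,1],
    [-0.0144,0.0362,0.0015,0.1345,1],
    [-0.0198,0.0497,0.0021,0.1846,1],
    [-0.0198,0.0497,0.0123,0.1846,1],
    [-0.0198,0.0497,0.0273,0.1846,1],
  ],
)

```text
time_s: 2.6
ee_pos: [541.3, 33.7, 224.0]
ee_rot: [-180.0, -0.0, 39.6]
force: [-1.1, 0.9, -0.2]
gripper_width: 91.1
gripper_force: 0.0
```

Call:
apply_moves(
  deltas=[
    [0,0,0.0173,0,1],
    [0,0,0.0346,0,1],
    [0,0,0.0495,0,1],
    [0,0,0.0598,0,1],
    [0,0,0.0598,0,1],
  ],
)

```text
time_s: 3.1
ee_pos: [539.8, 34.0, 162.9]
ee_rot: [-179.8, 0.2, 39.7]
force: [0.2, 0.4, -1.0]
gripper_width: 91.2
gripper_force: 0.0
```

```bash
python3 - <<'E'
from h import *
for i in range(3):
    s=env.state(); print(s["time_s"],s["ee_pos"].round(2),s["ee_rot"].round(2))
    if i<2: im=cams.grab_frame(["scene","top"][i]); cv2.imwrite(f"pics/a{i}.png",im)
mosaic(cv2.imread("pics/a0.png"),[(260,110,400,260)],4,"pics/az.png")
E
```

```text
3.1 [539.81  34.03 162.92] [-179.83    0.18   39.66]
3.15 [540.74  33.93 164.13] [-1.7992e+02  8.0000e-02  3.9650e+01]
3.2 [541.41  33.85 164.96] [-1.7999e+02 -1.0000e-02  3.9640e+01]
```

View pics/az.png

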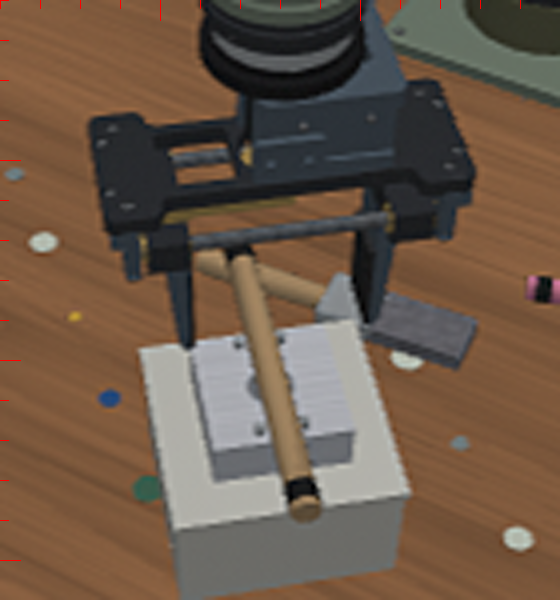

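Call:
apply_moves(
  deltas=[
    [0,0,0.01,0,-0.2],
    [0,0,0.02,0,-0.2],
    [0,0,0.03,0,-0.2],
    [0,0,0.038,0,-0.2],
    [0,0,0.043,0,-0.2],
  ],
  grip_force=5,
)

```text
time_s: 3.7
ee_pos: [541.0, 33.4, 120.8]
ee_rot: [-179.9, 0.1, 39.6]
force: [-0.1, 0.5, -0.1]
gripper_width: 53.8
gripper_force: 0.0
```

Call:
apply_moves(
  deltas=[
    [0,0,0.004,0,-0.3],
    [0,0,0.007,0,-0.3],
    [0,0,0.009,0,-0.3],
    [0,0,0.009,0,-0.4],
    [0,0,0.009,0,-0.5],
  ],
)

```text
time_s: 4.2
ee_pos: [541.7, 33.5, 113.2]
ee_rot: [180.0, -0.0, 39.6]
force: [-0.5, 0.1, 0.3]
gripper_width: 23.0
gripper_force: 0.0
```

Call:
apply_moves(
  deltas=[
    [0,0,0,0,-0.55],
    [0,0,0,0,-0.58],
    [0,0,0,0,-0.6],
    [0,0,0,0,-0.62],
    [0,0,0,0,-0.64],
  ],
)

```text
time_s: 4.7
ee_pos: [541.6, 33.5, 113.1]
ee_rot: [180.0, -0.0, 39.6]
force: [0.0, -0.4, 0.6]
gripper_width: 17.8
gripper_force: 5.0
```

```bash
python3 - <<'E'
from plan import *
# spindle middle vs tcp offset assumed 0 along axis; cradle yaw 17.1
go((541.49,33.48,112.98,39.6,-1,3),(541.49,33.48,135,39.6,-1,6),(541.49,33.48,185,39.6,-1,6),(533.9,-268.3,170,17.1,-1,20),(533.9,-268.3,110,17.1,-1,7),(533.9,-268.3,95,17.1,-1,3),cur=(541.49,33.48,112.98,39.6))
E
```

```text
[[0.0, 0.0, 0.0, 0.0, -1.0], [0.0, 0.0, 0.0, 0.0, -1.0], [0.0, 0.0, 0.0, 0.0, -1.0], [0.0, 0.0, -0.0027, 0.0, -1.0], [0.0, 0.0, -0.0065, 0.0, -1.0]]
[[0.0, 0.0, -0.0045, 0.0, -1.0], [0.0, 0.0, -0.009, 0.0, -1.0], [0.0, 0.0, -0.0129, 0.0, -1.0], [0.0, 0.0, -0.0155, 0.0, -1.0], [0.0, 0.0, -0.0215, 0.0, -1.0]]
[[0.0, 0.0, -0.0088, 0.0, -1.0], [0.0, 0.0, -0.019, 0.0, -1.0], [0.0, 0.0, -0.0292, 0.0, -1.0], [0.0, 0.0, -0.038, 0.0, -1.0], [0.0, 0.0, -0.044, 0.0, -1.0]]
[[-0.0057, 0.0065, 0.0004, 0.0112, -1.0], [-0.0127, 0.0146, 0.0009, 0.0251, -1.0], [-0.0209, 0.024, 0.0016, 0.0414, -1.0], [-0.0301, 0.0346, 0.0023, 0.0597, -1.0], [-0.0403, 0.0462, 0.003, 0.0798, -1.0]]
[[-0.0098, 0.0134, 0.0009, 0.0215, -1.0], [-0.0202, 0.0274, 0.0017, 0.0442, -1.0], [-0.031, 0.042, 0.0026, 0.0679, -1.0], [-0.042, 0.057, 0.0035, 0.0921, -1.0], [-0.0532, 0.0721, 0.0045, 0.1165, -1.0]]
[[-0.0094, 0.0164, 0.0009, 0.0245, -1.0], [-0.0186, 0.0325, 0.0018, 0.0487, -1.0], [-0.0276, 0.0483, 0.0027, 0.0724, -1.0], [-0.0363, 0.0634, 0.0036, 0.0951, -1.0], [-0.0446, 0.0778, 0.0044, 0.1166, -1.0]]
[[-0.006, 0.0142, 0.0008, 0.0201, -1.0], [-0.0115, 0.0271, 0.0015, 0.0384, -1.0], [-0.0164, 0.0386, 0.0021, 0.0547, -1.0], [-0.0206, 0.0484, 0.0027, 0.0686, -1.0], [-0.024, 0.0564, 0.0031, 0.0798, -1.0]]
[[-0.0, -0.0, 0.0059, -0.0, -1.0], [-0.0, -0.0, 0.0145, -0.0, -1.0], [-0.0, -0.0, 0.0246, -0.0, -1.0], [-0.0, -0.0, 0.0353, -0.0, -1.0], [-0.0, -0.0, 0.0455, -0.0, -1.0]]
[[-0.0, -0.0, 0.0085, -0.0, -1.0], [-0.0, -0.0, 0.0145, -0.0, -1.0], [-0.0, -0.0, 0.0189, -0.0, -1.0], [-0.0, -0.0, 0.025, -0.0, -1.0], [-0.0, -0.0, 0.0295, -0.0, -1.0]]
end [533.93, -268.31, 94.98, 17.1]
```

Call:
apply_moves(
  deltas=[
    [0,0,0,0,-0.8],
    [0,0,0,0,-0.8],
    [0,0,0,0,-0.8],
    [0,0,-0.0027,0,-0.8],
    [0,0,-0.0065,0,-0.8],
  ],
  grip_force=25,
)

```text
time_s: 5.2
ee_pos: [541.1, 33.5, 119.2]
ee_rot: [-180.0, 0.0, 39.6]
force: [1.0, 0.4, -0.6]
gripper_width: 17.3
gripper_force: 25.0
```

Call:
apply_moves(
  deltas=[
    [0,0,-0.0045,0,-0.8],
    [0,0,-0.009,0,-0.8],
    [0,0,-0.0129,0,-0.8],
    [0,0,-0.0155,0,-0.8],
    [0,0,-0.0215,0,-0.8],
  ],
)

```text
time_s: 5.7
ee_pos: [541.1, 33.5, 140.9]
ee_rot: [-180.0, 0.0, 39.6]
force: [0.6, 0.4, -1.0]
gripper_width: 17.6
gripper_force: 25.0
```

Call:
apply_moves(
  deltas=[
    [0,0,-0.0088,0,-0.8],
    [0,0,-0.019,0,-0.8],
    [0,0,-0.0292,0,-0.8],
    [0,0,-0.038,0,-0.8],
    [0,0,-0.044,0,-0.8],
  ],
)

```text
time_s: 6.2
ee_pos: [541.9, 33.5, 186.2]
ee_rot: [180.0, -0.1, 39.6]
force: [-0.0, 0.1, -0.6]
gripper_width: 17.6
gripper_force: 25.0
```

Call:
apply_moves(
  deltas=[
    [-0.0057,0.0065,0.0004,0.0112,-0.8],
    [-0.0127,0.0146,0.0009,0.0251,-0.8],
    [-0.0209,0.024,0.0016,0.0414,-0.8],
    [-0.0301,0.0346,0.0023,0.0597,-0.8],
    [-0.0403,0.0462,0.003,0.0798,-0.8],
  ],
)

```text
time_s: 6.7
ee_pos: [539.6, -29.3, 181.5]
ee_rot: [-180.0, 0.0, 34.9]
force: [0.1, -0.0, -2.2]
gripper_width: 17.2
gripper_force: 25.0
```

Call:
apply_moves(
  deltas=[
    [-0.0098,0.0134,0.0009,0.0215,-0.8],
    [-0.0202,0.0274,0.0017,0.0442,-0.8],
    [-0.031,0.042,0.0026,0.0679,-0.8],
    [-0.042,0.057,0.0035,0.0921,-0.8],
    [-0.0532,0.0721,0.0045,0.1165,-0.8],
  ],
)

```text
time_s: 7.2
ee_pos: [537.4, -119.3, 177.2]
ee_rot: [-180.0, 0.0, 28.2]
force: [-0.7, -0.2, -0.7]
gripper_width: 17.2
gripper_force: 25.0
```

Call:
apply_moves(
  deltas=[
    [-0.0094,0.0164,0.0009,0.0245,-0.8],
    [-0.0186,0.0325,0.0018,0.0487,-0.8],
    [-0.0276,0.0483,0.0027,0.0724,-0.8],
    [-0.0363,0.0634,0.0036,0.0951,-0.8],
    [-0.0446,0.0778,0.0044,0.1166,-0.8],
  ],
)

```text
time_s: 7.7
ee_pos: [535.0, -208.7, 172.8]
ee_rot: [-180.0, 0.0, 21.5]
force: [0.2, -0.4, -1.4]
gripper_width: 17.5
gripper_force: 25.0
```

Call:
apply_moves(
  deltas=[
    [-0.006,0.0142,0.0008,0.0201,-0.8],
    [-0.0115,0.0271,0.0015,0.0384,-0.8],
    [-0.0164,0.0386,0.0021,0.0547,-0.8],
    [-0.0206,0.0484,0.0027,0.0686,-0.8],
    [-0.024,0.0564,0.0031,0.0798,-0.8],
  ],
)

```text
time_s: 8.2
ee_pos: [534.0, -269.1, 169.8]
ee_rot: [-180.0, -0.0, 17.0]
force: [0.6, -0.2, -1.1]
gripper_width: 17.3
gripper_force: 25.0
```

Call:
apply_moves(
  deltas=[
    [0,0,0.0059,0,-0.8],
    [0,0,0.0145,0,-0.8],
    [0,0,0.0246,0,-0.8],
    [0,0,0.0353,0,-0.8],
    [0,0,0.0455,0,-0.8],
  ],
)

```text
time_s: 8.7
ee_pos: [533.7, -267.7, 123.1]
ee_rot: [-179.9, 0.0, 17.1]
force: [-0.6, -0.4, -1.4]
gripper_width: 17.2
gripper_force: 25.0
```

Call:
apply_moves(
  deltas=[
    [0,0,0.0085,0,-0.8],
    [0,0,0.0145,0,-0.8],
    [0,0,0.0189,0,-0.8],
    [0,0,0.025,0,-0.8],
    [0,0,0.0295,0,-0.8],
  ],
)

```text
time_s: 9.2
ee_pos: [534.0, -268.3, 94.6]
ee_rot: [180.0, -0.0, 17.1]
force: [0.2, 0.3, -0.6]
gripper_width: 17.5
gripper_force: 25.0
```

```bash
python3 - <<'E'
from h import *
im={n:cams.grab_frame(n) for n in("scene","top")}
for n in im: cv2.imwrite(f"pics/b_{n}.png",im[n])
s=env.state();print(s["ee_pos"].round(2),s["ee_rot"].round(2),s["force"].round(1))
mosaic(im["scene"],[(165,100,300,240)],4,"pics/bs.png")
mosaic(im["top"],[(385,145,475,255)],4,"pics/bt.png")
a=cv2.imread("pics/bs.png")[:,:540];b=cv2.imread("pics/bt.png");b=b[:,100:360]
h=560;b=cv2.copyMakeBorder(b,0,h-b.shape[0],0,0,cv2.BORDER_CONSTANT)
cv2.imwrite("pics/b.png",np.hstack([a,b]))
E
```

```text
[ 533.62 -268.12   94.3 ] [-1.7995e+02  4.0000e-02  1.7100e+01] [-0.9  0.2 -0.8]
```

View pics/b.png

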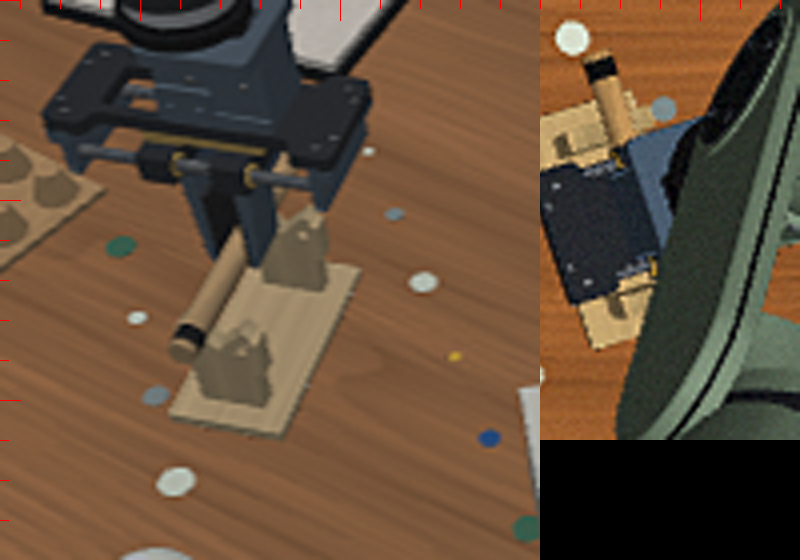

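```bash
python3 - <<'E'
from h import *
a=np.radians(17.1);d=np.array([np.cos(a),np.sin(a),0]);c=np.array([533.9,-268.3,101])
for n in("scene","top"):
    print(n,proj(n,[c+100*d,c-100*d,c+55*d]).round(1).tolist())
    for z in(75,):
        c2=np.array([533.9,-268.3,73]); print(" notch bottoms z~62 seat",proj(n,[c2+62*d-[0,0,11],c2-48*d-[0,0,11]]).round(1).tolist())
        y=np.array([-d[1],d[0],0]); c3=np.array([533.9,-268.3,82])
        print(" mouth corners near",proj(n,[c3+62*d+20*y,c3+62*d-20*y]).round(1).tolist(),"far",proj(n,[c3-48*d+20*y,c3-48*d-20*y]).round(1).tolist())
E
sed -n 1,1p /dev/null
```

```text
scene [[209.7, 187.7], [239.2, 135.3], [217.1, 174.6]]
 notch bottoms z~62 seat [[219.2, 187.2], [234.8, 158.3]]
 mouth corners near [[225.1, 183.1], [210.1, 180.6]] far [[240.5, 154.0], [226.5, 151.8]]
top [[424.1, 158.5], [450.2, 235.6], [429.9, 175.7]]
 notch bottoms z~62 seat [[425.1, 175.1], [438.9, 215.9]]
 mouth corners near [[419.6, 176.4], [434.6, 171.6]] far [[433.6, 218.1], [448.7, 213.2]]
```

Call:
apply_moves(
  deltas=[
    [0.002,0,0.004,0,-0.8],
    [0.004,0,0.009,0,-0.8],
    [0.004,0,0.014,0,-0.8],
    [0.004,0,0.018,0,-0.8],
    [0.004,0,0.021,0,-0.8],
  ],
  grip_force=15,
)

```text
time_s: 9.8
ee_pos: [537.6, -267.0, 73.3]
ee_rot: [-180.0, 0.0, 17.1]
force: [-1.5, -0.7, -0.9]
gripper_width: 17.4
gripper_force: 15.0
```

Call:
apply_moves(
  deltas=[
    [0,0,0.001,0,-0.8],
    [0,0,0.002,0,-0.8],
    [0,0,0.003,0,-0.8],
    [0,0,0.003,0,-0.8],
    [0,0,0.003,0,-0.8],
  ],
)

```text
time_s: 10.3
ee_pos: [537.8, -267.1, 71.0]
ee_rot: [180.0, -0.0, 17.1]
force: [0.1, -0.7, -1.2]
gripper_width: 17.4
gripper_force: 15.0
```

Call:
apply_moves(
  deltas=[
    [0,0,0.0005,0,-0.8],
    [0,0,0.001,0,-0.8],
    [0,0,0.0015,0,-0.8],
    [0,0,0.002,0,-0.8],
    [0,0,0.002,0,-0.8],
  ],
)

```text
time_s: 10.8
ee_pos: [538.2, -267.6, 69.5]
ee_rot: [179.9, -0.1, 17.1]
force: [-0.4, -1.8, 2.0]
gripper_width: 17.9
gripper_force: 15.0
```

Call:
apply_moves(
  deltas=[
    [0,0,0.0005,0,-0.8],
    [0,0,0.0008,0,-0.8],
    [0,0,0.0008,0,-0.8],
  ],
)

```text
time_s: 11.1
ee_pos: [538.4, -267.8, 69.2]
ee_rot: [179.9, -0.1, 17.1]
force: [-0.5, -1.7, 7.0]
gripper_width: 17.4
gripper_force: 15.0
```

Call:
apply_moves(
  deltas=[
    [0,0,0,0,-0.62],
    [0,0,0,0,-0.58],
    [0,0,0,0,-0.5],
    [0,0,0,0,-0.4],
    [0,0,0,0,-0.3],
  ],
  grip_force=5,
)

```text
time_s: 11.6
ee_pos: [537.4, -266.7, 67.6]
ee_rot: [-179.9, 0.0, 17.1]
force: [-0.2, -0.2, 0.1]
gripper_width: 30.9
gripper_force: 0.0
```

Call:
apply_moves(
  deltas=[
    [0,0,-0.003,0,-0.2],
    [0,0,-0.01,0,-0.1],
    [0,0,-0.02,0,0],
    [0,0,-0.035,0,0],
    [0,0,-0.055,0,0],
  ],
)

```text
time_s: 12.1
ee_pos: [537.5, -267.0, 123.9]
ee_rot: [-180.0, 0.0, 17.1]
force: [-0.2, 0.1, 0.1]
gripper_width: 45.4
gripper_force: 0.0
```

```bash
python3 - <<'E'
from plan import *
# commanded now
d=np.radians(17.1)
c=(533.93+4*np.cos(d),-268.31+4*np.sin(d),94.98-21-3-2-.8+55,17.1); print(c)
go((535,-262,190,17.1,0.2,3),(540,100,260,35,0.4,18),(531.8,300,260,49.7,0.4,12),cur=c)
E
```

```text
(np.float64(537.7531720591933), np.float64(-267.1338386990708), 123.18, 17.1)
[[-0.0003, -0.0017, -0.0198, 0.0, 0.2], [-0.0008, -0.004, -0.047, 0.0, 0.2], [-0.0011, -0.0057, -0.0668, 0.0, 0.2], [0.0025, -0.0168, -0.0691, -0.0101, 0.4], [0.007, -0.0308, -0.0719, -0.0227, 0.4]]
[[0.0056, -0.0163, -0.0033, -0.0149, 0.4], [0.012, -0.0347, -0.0071, -0.0317, 0.4], [0.0191, -0.0548, -0.0112, -0.0502, 0.4], [0.0266, -0.0764, -0.0157, -0.0699, 0.4], [0.0345, -0.099, -0.0203, -0.0905, 0.4]]
[[0.0102, -0.0226, -0.0048, -0.0214, 0.4], [0.0205, -0.0454, -0.0096, -0.043, 0.4], [0.0309, -0.0682, -0.0145, -0.0646, 0.4], [0.0411, -0.0907, -0.0192, -0.086, 0.4], [0.0509, -0.1126, -0.0239, -0.1066, 0.4]]
[[0.0116, -0.0197, -0.0044, -0.0198, 0.4], [0.0225, -0.0381, -0.0085, -0.0382, 0.4], [0.0324, -0.0549, -0.0123, -0.055, 0.4], [0.0411, -0.0697, -0.0156, -0.0699, 0.4], [0.0485, -0.0823, -0.0185, -0.0825, 0.4]]
[[0.0068, -0.0096, -0.0022, -0.0101, 0.4], [0.0122, -0.0183, -0.0022, -0.0233, 0.4], [0.0196, -0.03, -0.0022, -0.041, 0.4], [0.0284, -0.044, -0.0022, -0.0622, 0.4], [0.0383, -0.0598, -0.0022, -0.0861, 0.4]]
[[0.012, -0.016, -0.0, -0.0257, 0.4], [0.0245, -0.0326, -0.0, -0.0523, 0.4], [0.037, -0.0492, -0.0, -0.0789, 0.4], [0.0491, -0.0652, -0.0, -0.1046, 0.4], [0.0603, -0.0801, -0.0, -0.1285, 0.4]]
[[0.0116, -0.0118, -0.0, -0.0212, 0.4], [0.0212, -0.0217, -0.0, -0.0389, 0.4], [0.0284, -0.029, -0.0, -0.0521, 0.4]]
end [531.82, 299.98, 259.98, 49.7]
```

Call:
apply_moves(
  deltas=[
    [-0.0003,-0.0017,-0.0198,0,0.2],
    [-0.0008,-0.004,-0.047,0,0.2],
    [-0.0011,-0.0057,-0.0668,0,0.2],
    [0.0025,-0.0168,-0.0691,-0.0101,0.4],
    [0.007,-0.0308,-0.0719,-0.0227,0.4],
  ],
)

```text
time_s: 12.6
ee_pos: [535.2, -234.9, 195.3]
ee_rot: [-180.0, -0.0, 18.4]
force: [-0.4, 1.1, -0.3]
gripper_width: 63.7
gripper_force: 0.0
```

Call:
apply_moves(
  deltas=[
    [0.0056,-0.0163,-0.0033,-0.0149,0.4],
    [0.012,-0.0347,-0.0071,-0.0317,0.4],
    [0.0191,-0.0548,-0.0112,-0.0502,0.4],
    [0.0266,-0.0764,-0.0157,-0.0699,0.4],
    [0.0345,-0.099,-0.0203,-0.0905,0.4],
  ],
)

```text
time_s: 13.1
ee_pos: [536.0, -128.4, 214.4]
ee_rot: [-179.9, 0.1, 23.7]
force: [0.3, -0.5, -0.2]
gripper_width: 63.9
gripper_force: 0.0
```

Call:
apply_moves(
  deltas=[
    [0.0102,-0.0226,-0.0048,-0.0214,0.4],
    [0.0205,-0.0454,-0.0096,-0.043,0.4],
    [0.0309,-0.0682,-0.0145,-0.0646,0.4],
    [0.0411,-0.0907,-0.0192,-0.086,0.4],
    [0.0509,-0.1126,-0.0239,-0.1066,0.4],
  ],
)

```text
time_s: 13.6
ee_pos: [537.3, -4.8, 238.4]
ee_rot: [-179.9, 0.1, 29.8]
force: [0.6, 0.2, 0.0]
gripper_width: 63.8
gripper_force: 0.0
```

Call:
apply_moves(
  deltas=[
    [0.0116,-0.0197,-0.0044,-0.0198,0.4],
    [0.0225,-0.0381,-0.0085,-0.0382,0.4],
    [0.0324,-0.0549,-0.0123,-0.055,0.4],
    [0.0411,-0.0697,-0.0156,-0.0699,0.4],
    [0.0485,-0.0823,-0.0185,-0.0825,0.4],
  ],
)

```text
time_s: 14.1
ee_pos: [538.6, 90.4, 256.9]
ee_rot: [-179.9, 0.1, 34.6]
force: [-0.6, -0.2, 0.1]
gripper_width: 64.2
gripper_force: 0.0
```

Call:
apply_moves(
  deltas=[
    [0.0068,-0.0096,-0.0022,-0.0101,0.4],
    [0.0122,-0.0183,-0.0022,-0.0233,0.4],
    [0.0196,-0.03,-0.0022,-0.041,0.4],
    [0.0284,-0.044,-0.0022,-0.0622,0.4],
    [0.0383,-0.0598,-0.0022,-0.0861,0.4],
  ],
)

```text
time_s: 14.6
ee_pos: [537.5, 160.2, 259.8]
ee_rot: [-180.0, 0.0, 39.4]
force: [-0.2, 0.2, 0.8]
gripper_width: 63.6
gripper_force: 0.0
```

Call:
apply_moves(
  deltas=[
    [0.012,-0.016,0,-0.0257,0.4],
    [0.0245,-0.0326,0,-0.0523,0.4],
    [0.037,-0.0492,0,-0.0789,0.4],
    [0.0491,-0.0652,0,-0.1046,0.4],
    [0.0603,-0.0801,0,-0.1285,0.4],
  ],
)

```text
time_s: 15.1
ee_pos: [533.2, 261.0, 259.7]
ee_rot: [-180.0, 0.0, 46.8]
force: [0.2, -0.5, -0.9]
gripper_width: 63.9
gripper_force: 0.0
```

Call:
apply_moves(
  deltas=[
    [0.0116,-0.0118,0,-0.0212,0.4],
    [0.0212,-0.0217,0,-0.0389,0.4],
    [0.0284,-0.029,0,-0.0521,0.4],
    [0.0284,-0.029,0,-0.0521,0.4],
  ],
)

```text
time_s: 15.5
ee_pos: [531.7, 301.1, 259.7]
ee_rot: [-180.0, -0.0, 49.8]
force: [0.3, 0.3, 1.3]
gripper_width: 63.7
gripper_force: 0.0
```

```bash
python3 - <<'E'
from h import *
im={n:cams.grab_frame(n) for n in("scene","top")}
for n in im: cv2.imwrite(f"pics/c_{n}.png",im[n])
s=env.state();print(s["time_s"],s["ee_pos"].round(2),s["ee_rot"].round(2),s["force"].round(1))
mosaic(im["scene"],[(290,190,370,262),(200,145,260,212)],4,"pics/cs.png")
mosaic(im["top"],[(270,155,352,232),(402,155,460,236)],4,"pics/ct.png")
a,b=cv2.imread("pics/cs.png"),cv2.imread("pics/ct.png");W=max(a.shape[1],b.shape[1])
p=lambda q:cv2.copyMakeBorder(q,0,0,0,W-q.shape[1],cv2.BORDER_CONSTANT)
c=np.vstack([p(a),p(b)]);print(a.shape,b.shape);cv2.imwrite("pics/c.png",c[:600])
E
```

```text
15.6 [531.83 299.74 259.9 ] [1.7998e+02 3.0000e-02 4.9700e+01] [-0.5  0.4 -0.7]
(288, 560, 3) (324, 560, 3)
```

View pics/c.png

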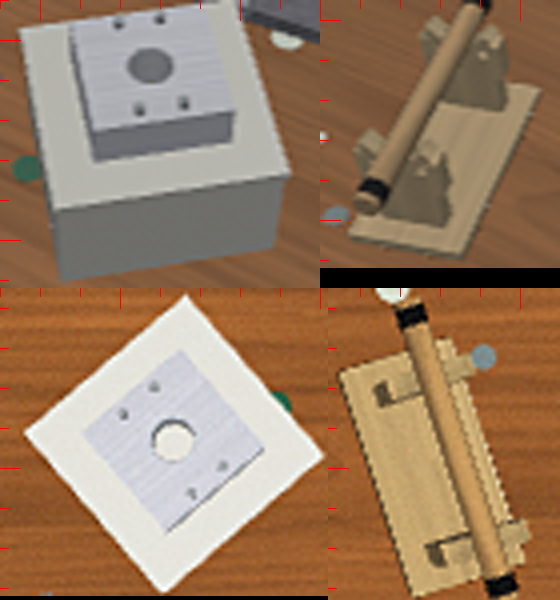

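```bash
python3 - <<'E'
from h import *
import fit
s=fit.s.x
for n,px,c in(("top",(272-2+174.5/4-.5,155+154/4-.5),s[15:21]),("scene",(290+151/4-.5,190+67/4-.5),s[21:27])):
    print(n,np.round(px,1),back(n,px,110).round(1))
    K,e,A=cam(n);A=A@R.from_rotvec(c[3:],degrees=True).as_matrix();d=A@np.linalg.inv(K)@np.array([*px,1.]);e=e+c[:3];print(" corr",(e+d*(110-e[2])/d[2]).round(1))
a=np.radians(17.1);d=np.array([np.cos(a),np.sin(a),0]);c=np.array([533.9,-268.3,75])
for n in("scene","top"): print(n,proj(n,[c+100*d,c-100*d]).round(1).tolist())
print("obs scene",200+(369-320)/4-.5,145+200/4-.5,"top",402+(409-328)/4-.5,155+14/4-.5)
E
```

```text
top [313.1 193. ] [545.7  36.7 110. ]
 corr [545.3  36.7 110. ]
scene [327.2 206.2] [547.5  38.1 110. ]
 corr [547.3  37.7 110. ]
scene [[212.1, 194.8], [240.7, 142.5]]
top [[421.6, 160.3], [447.0, 235.5]]
obs scene 211.75 194.5 top 421.75 158.0
```

Call:
apply_moves(
  deltas=[
    [0,0,0.015,0,0.4],
    [0,0,0.04,0,0.4],
    [0,0,0.065,0,0.4],
    [0,0,0.085,0,0.3],
    [0,0,0.1,0,0.3],
  ],
  grip_force=8,
)

```text
time_s: 16.1
ee_pos: [531.5, 298.7, 158.6]
ee_rot: [-180.0, 0.1, 49.6]
force: [-0.3, 0.2, 0.4]
gripper_width: 59.0
gripper_force: 0.0
```

Call:
apply_moves(
  deltas=[
    [0,0,0.012,0,0.2],
    [0,0,0.021,0,0.1],
    [0,0,0.027,0,0],
    [0,0,0.027,0,-0.1],
    [0,0,0.027,0,-0.2],
  ],
)

```text
time_s: 16.6
ee_pos: [532.2, 300.1, 133.5]
ee_rot: [180.0, -0.1, 49.7]
force: [0.4, -0.7, 0.6]
gripper_width: 37.6
gripper_force: 0.0
```

Call:
apply_moves(
  deltas=[
    [0,0,0,0,-0.3],
    [0,0,0,0,-0.36],
    [0,0,0,0,-0.42],
    [0,0,0,0,-0.48],
    [0,0,0,0,-0.55],
  ],
)

```text
time_s: 17.1
ee_pos: [531.8, 300.1, 133.1]
ee_rot: [-180.0, -0.0, 49.7]
force: [0.1, 0.2, 0.6]
gripper_width: 22.1
gripper_force: 8.0
```

Call:
apply_moves(
  deltas=[
    [0,0,0,0,-0.6],
    [0,0,0,0,-0.7],
    [0,0,0,0,-0.7],
    [0,0,0,0,-0.7],
    [0,0,0,0,-0.7],
  ],
)

```text
time_s: 17.6
ee_pos: [531.9, 300.1, 133.1]
ee_rot: [-180.0, -0.0, 49.7]
force: [-0.9, -0.6, 2.1]
gripper_width: 21.7
gripper_force: 8.0
```

Call:
apply_moves(
  deltas=[
    [0,0,0,0,-0.7],
    [0,0,0,0,-0.7],
    [0,0,-0.002,0,-0.7],
    [0,0,-0.006,0,-0.7],
    [0,0,-0.012,0,-0.7],
  ],
  grip_force=40,
)

```text
time_s: 18.1
ee_pos: [531.5, 299.7, 144.6]
ee_rot: [-180.0, 0.1, 49.7]
force: [-0.2, 0.0, -2.4]
gripper_width: 21.6
gripper_force: 40.0
```

Call:
apply_moves(
  deltas=[
    [0,0,-0.008,0,-0.7],
    [0,0,-0.018,0,-0.7],
    [0,0,-0.03,0,-0.7],
    [0,0,-0.043,0,-0.7],
    [0,0,-0.056,0,-0.7],
  ],
)

```text
time_s: 18.6
ee_pos: [532.0, 300.1, 202.5]
ee_rot: [180.0, -0.1, 49.7]
force: [0.2, 0.2, -1.6]
gripper_width: 21.8
gripper_force: 40.0
```

Call:
apply_moves(
  deltas=[
    [0,0,-0.013,0,-0.7],
    [0,0,-0.026,0,-0.7],
    [0,0,-0.038,0,-0.7],
    [0,0,-0.048,0,-0.7],
    [0,0,-0.055,0,-0.7],
  ],
)

```text
time_s: 19.1
ee_pos: [532.0, 300.1, 257.1]
ee_rot: [180.0, -0.1, 49.7]
force: [0.3, 0.0, -1.3]
gripper_width: 22.0
gripper_force: 40.0
```

Call:
apply_moves(
  deltas=[
    [0,0,-0.004,0,-0.7],
    [0,0,-0.007,0,-0.7],
    [0,0,-0.007,0,-0.7],
  ],
)

```text
time_s: 19.4
ee_pos: [531.8, 300.0, 263.0]
ee_rot: [-180.0, -0.0, 49.7]
force: [0.5, 0.2, -0.5]
gripper_width: 21.5
gripper_force: 40.0
```

```bash
python3 - <<'E'
from plan import *
c=(531.82,299.98,259.98-127+130,49.7); print(c)
go((546.2,37,263,49.7,-0.7,20),cur=c)
E
```

```text
(531.82, 299.98, 262.98, 49.7)
[[-0.0055, 0.0052, -0.0, 0.0, -0.7], [-0.0122, 0.0116, -0.0, 0.0, -0.7], [-0.0202, 0.0191, -0.0, 0.0, -0.7], [-0.0291, 0.0275, -0.0, 0.0, -0.7], [-0.0389, 0.0368, -0.0, 0.0, -0.7]]
[[-0.0104, 0.0099, -0.0, 0.0, -0.7], [-0.0215, 0.0204, -0.0, 0.0, -0.7], [-0.033, 0.0313, -0.0, 0.0, -0.7], [-0.0448, 0.0424, -0.0, 0.0, -0.7], [-0.0567, 0.0537, -0.0, 0.0, -0.7]]
[[-0.012, 0.0113, -0.0, 0.0, -0.7], [-0.0237, 0.0225, -0.0, 0.0, -0.7], [-0.0352, 0.0334, -0.0, 0.0, -0.7], [-0.0463, 0.0438, -0.0, 0.0, -0.7], [-0.0568, 0.0538, -0.0, 0.0, -0.7]]
[[-0.0098, 0.0092, -0.0, 0.0, -0.7], [-0.0187, 0.0177, -0.0, 0.0, -0.7], [-0.0266, 0.0252, -0.0, 0.0, -0.7], [-0.0334, 0.0316, -0.0, 0.0, -0.7], [-0.0389, 0.0368, -0.0, 0.0, -0.7]]
end [546.21, 36.95, 262.98, 49.7]
```

Call:
apply_moves(
  deltas=[
    [-0.0055,0.0052,0,0,-0.7],
    [-0.0122,0.0116,0,0,-0.7],
    [-0.0202,0.0191,0,0,-0.7],
    [-0.0291,0.0275,0,0,-0.7],
    [-0.0389,0.0368,0,0,-0.7],
  ],
)

```text
time_s: 19.9
ee_pos: [534.7, 245.1, 262.9]
ee_rot: [180.0, 0.0, 49.7]
force: [0.8, 0.5, -1.0]
gripper_width: 21.7
gripper_force: 40.0
```

Call:
apply_moves(
  deltas=[
    [-0.0104,0.0099,0,0,-0.7],
    [-0.0215,0.0204,0,0,-0.7],
    [-0.033,0.0313,0,0,-0.7],
    [-0.0448,0.0424,0,0,-0.7],
    [-0.0567,0.0537,0,0,-0.7],
  ],
)

```text
time_s: 20.4
ee_pos: [539.1, 167.0, 263.0]
ee_rot: [180.0, -0.0, 49.7]
force: [1.1, -0.0, -1.1]
gripper_width: 21.9
gripper_force: 40.0
```

Call:
apply_moves(
  deltas=[
    [-0.012,0.0113,0,0,-0.7],
    [-0.0237,0.0225,0,0,-0.7],
    [-0.0352,0.0334,0,0,-0.7],
    [-0.0463,0.0438,0,0,-0.7],
    [-0.0568,0.0538,0,0,-0.7],
  ],
)

```text
time_s: 20.9
ee_pos: [543.4, 89.1, 263.0]
ee_rot: [180.0, -0.0, 49.7]
force: [0.3, 0.1, -1.2]
gripper_width: 21.9
gripper_force: 40.0
```

Call:
apply_moves(
  deltas=[
    [-0.0098,0.0092,0,0,-0.7],
    [-0.0187,0.0177,0,0,-0.7],
    [-0.0266,0.0252,0,0,-0.7],
    [-0.0334,0.0316,0,0,-0.7],
    [-0.0389,0.0368,0,0,-0.7],
  ],
)

```text
time_s: 21.4
ee_pos: [546.3, 36.2, 262.9]
ee_rot: [-180.0, -0.0, 49.7]
force: [0.0, 0.2, -2.0]
gripper_width: 21.7
gripper_force: 40.0
```

Call:
apply_moves(
  deltas=[
    [0,0,0.005,0,-0.7],
    [0,0,0.01,0,-0.7],
    [0,0,0.015,0,-0.7],
    [0,0,0.015,0,-0.7],
    [0,0,0.015,0,-0.7],
  ],
)

```text
time_s: 21.9
ee_pos: [546.1, 37.3, 247.7]
ee_rot: [-180.0, 0.0, 49.7]
force: [0.4, 0.5, -1.5]
gripper_width: 22.0
gripper_force: 40.0
```

```bash
python3 - <<'E'
from h import *
im={n:cams.grab_frame(n) for n in("scene","top")}
for n in im: cv2.imwrite(f"pics/d_{n}.png",im[n])
s=env.state();print(s["time_s"],s["ee_pos"].round(2),s["ee_rot"].round(2),s["force"].round(1))
mosaic(im["scene"],[(270,90,400,240)],4,"pics/d.png")
p=np.array([546.2,37,0]);print("pred guard c, tip, top",proj("scene",[p+[0,0,235],p+[0,0,135],p+[0,0,295],p+[0,0,110]]).round(1).tolist())
E
```

```text
22.0 [546.35  37.2  248.1 ] [ 1.7999e+02 -2.0000e-02  4.9730e+01] [ 1.1 -0.8 -1. ]
pred guard c, tip, top [[328.3, 166.3], [327.3, 198.5], [328.9, 143.5], [327.1, 205.7]]
```

View pics/d.png

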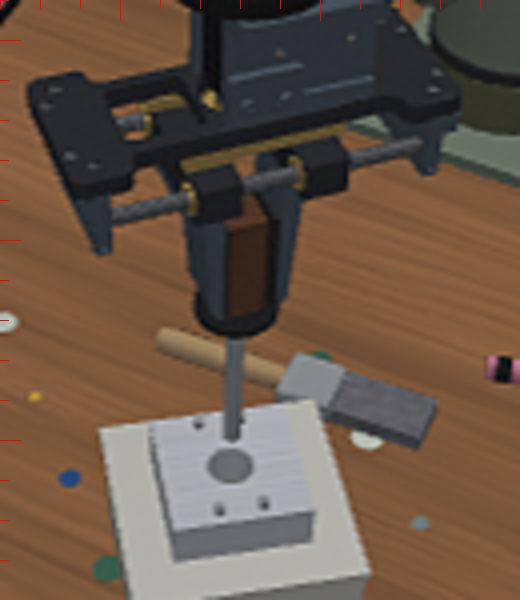

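The rod is upright, with its tip at about (327.6,198) above the bore mouth at (327,206), so it is centred to about 1 mm. I'm lowering it.

Call:
apply_moves(
  deltas=[
    [0.0005,0.0006,0.004,0,-0.7],
    [0.0005,0.0006,0.01,0,-0.7],
    [0.0005,0.0006,0.017,0,-0.7],
    [0.0005,0.0006,0.024,0,-0.7],
    [0.0005,0.0006,0.031,0,-0.7],
  ],
)

```text
time_s: 22.5
ee_pos: [546.8, 36.9, 216.1]
ee_rot: [-180.0, 0.0, 49.7]
force: [-0.7, 0.7, -1.5]
gripper_width: 21.9
gripper_force: 40.0
```

Call:
apply_moves(
  deltas=[
    [0,0,0.008,0,-0.7],
    [0,0,0.016,0,-0.7],
    [0,0,0.024,0,-0.7],
    [0,0,0.032,0,-0.7],
    [0,0,0.04,0,-0.7],
  ],
)

```text
time_s: 23.0
ee_pos: [547.0, 36.9, 176.3]
ee_rot: [-180.0, -0.0, 49.7]
force: [-0.1, 0.4, -1.9]
gripper_width: 21.7
gripper_force: 40.0
```

Call:
apply_moves(
  deltas=[
    [0,0,0.008,0,-0.7],
    [0,0,0.016,0,-0.7],
    [0,0,0.023,0,-0.7],
    [0,0,0.029,0,-0.7],
    [0,0,0.032,0,-0.7],
  ],
)

```text
time_s: 23.5
ee_pos: [546.7, 36.9, 144.2]
ee_rot: [-180.0, 0.0, 49.7]
force: [-0.8, 0.3, -1.4]
gripper_width: 21.7
gripper_force: 40.0
```

Call:
apply_moves(
  deltas=[
    [0,0,0.001,0,-0.7],
    [0,0,0.002,0,-0.7],
    [0,0,0.002,0,-0.7],
    [0,0,0.002,0,-0.7],
    [0,0,0.002,0,-0.7],
  ],
)

```text
time_s: 24.0
ee_pos: [547.1, 37.0, 143.2]
ee_rot: [180.0, -0.0, 49.7]
force: [-0.1, -0.2, -1.9]
gripper_width: 21.9
gripper_force: 40.0
```

```bash
python3 - <<'E'
from h import *
im={n:cams.grab_frame(n) for n in("scene","top")}
for n in im: cv2.imwrite(f"pics/e_{n}.png",im[n])
s=env.state();print(s["time_s"],s["ee_pos"].round(2),s["ee_rot"].round(2),s["force"].round(1),s["gripper_width"])
mosaic(im["scene"],[(295,150,360,240)],6,"pics/e.png")
mosaic(im["scene"],[(200,150,260,240)],6,"pics/e2.png")
cv2.imwrite("pics/e.png",np.hstack([cv2.imread("pics/e.png"),cv2.imread("pics/e2.png")]))
E
```

```text
24.1 [547.08  36.94 143.09] [ 1.7999e+02 -2.0000e-02  4.9700e+01] [-0.3  0.  -1.1] 21.991277566929313
```

View pics/e.png

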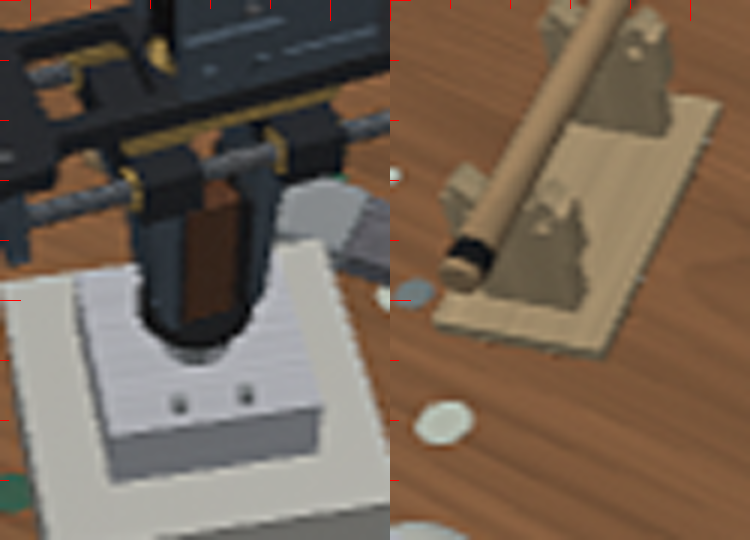

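```bash
python3 -c "
from workcell import env
print(env.state()['qvel'].round(2)); print(env.job_done())"
```

```text
[-0.04 -0.08 -0.03  0.12  0.05  0.09]
the job is handed in; nothing more can be done
None
```

The job is handed in at about 24 s: the spindle lies level in both cradle notches, and the dip rod is held upright and still, centred in the bore to about 1 mm, with its guard about 20 mm above the block; no contact with the tub showed in the force readings.

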